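Set the stock tags on a lab parts board

ROBOT

A 7-joint arm with a two-finger parallel gripper is mounted at the origin on the work surface. World frame = base frame: x ahead of the robot, y to its left, z up, the work surface at z = 0. Lengths are in m, angles in rad, forces in N, time in s.
With the tool pointing down it reaches from about 0.35 to 0.9 m from the base axis. Payload 19.9 kg.
Tool frame: the origin (TCP) lies at the very end of the fingers, on their centre line; the grasp point (between the pads) lies 19 mm behind it; z points along the fingers, y is the direction in which the jaws open and shut (so a half turn about z gives the same grasp; the last joint's range is limited). The gripper opens to 85 mm and grips with 20 to 120 N. Pads are 22 mm wide; open, the fingers measure 114 mm over their backs; the gripper's body (76 mm by 85 mm) begins 54 mm behind the grasp point. The pads swing forward as they close: fully open they stand 13 mm farther back than shut.
Start: joints at [-1.246, 0.417, -0.01, 1.614, 0.005, 1.111, -0.053], TCP at [0.224, 0.583, 0.231] pointing down, gripper open.
Joint ranges: [-2.81, 2.81], [-0.39, 2.02], [-1.27, 1.25], [0.06, 2.57], [-1.19, 4.33], [0.19, 2], [-2.82, 2.82]. Speed limits (rad/s): [1.89, 1.89, 2.39, 2.39, 3.01, 3.01, 3.01].

INTERFACE

Orientations are given as [roll, pitch, yaw] about the fixed x, y, z axes, in that order (R = Rz(yaw) Ry(pitch) Rx(roll)).
In Python, from cell import bot gives the robot as it stands. The module is installed in compiled form; this text tells all that it offers.
- The arm moves only by the tool servo_tool, never from a script. Its argument "moves" is a list of rows, each an object with "dp": the shift along the tool's x, y, z in cm, a list of three; "roll": the turn about the tool's z in degrees. In form: [{"dp": [tx, ty, tz], "roll": roll}, ...]. A call has 1 to 5 rows; each row is the pose to reach, as a shift and turn from the pose measured when the call began, along the tool's axes at that moment; what a row does not reach only later rows make up. A row lasts 1/12 s, in which the tool goes at most 41.7 mm and 7.16 degrees, less where a joint would pass 70% of its speed; a pose out of reach is approached as far as the arm can. A call with a gripper value outside its range is refused whole. "hand" is the opening, from 0 (shut) to 1 (fully open), set as the call begins (left out, the last holds). The fingers move at their own pace and stop on an object; "newtons" is the grip in N (left out, the last holds). Time passes only in rows, so rows that repeat a pose let the fingers close. It gives the time, the measured TCP pose, the force and the opening at its end, in the units of the state.
- bot.state(): the state, without advancing time (a new reading comes with each control period).
- bot.grab_frame(name): name is "scene" or "top" or "wrist"; returns a dict with "frame" (420x560x3 uint8, red, green, blue), "depth" (420x560 float32, m along the optical axis (not along the pixel's ray), 0 where there is no reading), "vfov" (degrees; the focal length in pixels is half the picture's height over the tangent of half this angle, whatever the lens; pixels are square), "cx", "cy" (the principal point, pixels), "R" (3x3) and "t" (3): a world point X has camera coordinates R X + t. Camera axes: x right, y down, z forward; pixel columns grow to the right and rows downward; lengths in m; the calibration is good to about 2 mm. A picture is of the moment at which its call begins.
- bot.hand_in(): hands the job in, once; it reports no verdict.
The state is a dict: "time": time; "joint_positions": joint angles; "dq": joint speeds; "tau": joint torques, N m; "position": TCP position; "tcp_rot": TCP orientation; "contact_force": force on the tool from outside, world axes, zero at the start; "ft_torque": the same for the moment, N m; "finger_gap": finger opening in m.
Only numpy, scipy, OpenCV 4.12 (cv2) and the standard library are available. Lean on these libraries where they do the work, as an engineer would, in place of code of your own. Each camera call takes 0.05 s, during which the arm holds its last target.

TASK

Two of the stock tags on the parts board are wrong: set them right so that only the full bins show green, and the tags in front of the empty bins show red. Flip each wrong tag over its hinge with a fingertip until it lies fully down on the other side, pushing gently and without pinching it. Leave the tags that are already right as they are, and do not lift or shift the bins or anything else on the bench.

Things in the scene. Friction and masses are not known exactly. Their poses are not given: they have to be found in the camera images.
- board: Dark base plate 290 x 480 x 12 mm of the parts board, lying on the bench; origin at the centre of its underside, x from the tags towards the bins, y along the row. It carries a row of four flip-tag holders on a 30 mm aluminium profile along its front (robot-side) edge and, behind each holder, one blue bin. Which bin stands behind which tag varies.
- holder_1: Black tag holder, fixed, 34 x 68 mm (x, y), on the profile; origin at the centre of its underside, 42 mm above the bench. y runs along the row (neighbours 96 mm apart); +x points level to its own bin (bin centre 155 mm along +x). The tag's hinge pin lies along y, 20 mm above the origin. Ears at y = -30 and +30 mm are 26 mm high; two sloping rests reach 21 mm either side of the pin.
- tag_1 (a joint): Hinge of the tag in holder_1, rad: a slippery hard plastic leaf, 14 g, 52 mm wide along y, 52 mm from pin to free edge, 3 mm thick. 0: lies towards the robot (-x), sloping up 30 degrees to its free edge, RED face up. 2.09: lies over towards the bin (+x), same slope, GREEN face up. Upright at 1.05, where slight friction may hold it; falls to its stop by itself from about 20 degrees past upright.
- tag_1_edge (a point): Middle of the free edge of tag_1 (a bead 7 mm thick, 52 mm long along y); moves with the tag. At rest it is 45 mm from the pin horizontally and 26 mm above it (88 mm above the bench).
- holder_2: As holder_1; the holder of the next tag (numbers do not follow the order along the row).
- tag_2 (a joint): Hinge of the tag in holder_2; as tag_1.
- tag_2_edge (a point): Middle of the free edge of tag_2 (a bead 7 mm thick, 52 mm long along y); moves with the tag. At rest it is 45 mm from the pin horizontally and 26 mm above it (88 mm above the bench).
- holder_3: As holder_1; the holder of the next tag (numbers do not follow the order along the row).
- tag_3 (a joint): Hinge of the tag in holder_3; as tag_1.
- tag_3_edge (a point): Middle of the free edge of tag_3 (a bead 7 mm thick, 52 mm long along y); moves with the tag. At rest it is 45 mm from the pin horizontally and 26 mm above it (88 mm above the bench).
- holder_4: As holder_1; the holder of the next tag (numbers do not follow the order along the row).
- tag_4 (a joint): Hinge of the tag in holder_4; as tag_1.
- tag_4_edge (a point): Middle of the free edge of tag_4 (a bead 7 mm thick, 52 mm long along y); moves with the tag. At rest it is 45 mm from the pin horizontally and 26 mm above it (88 mm above the bench).
- full_bin_1: A FULL blue picking bin, 110 x 86 x 52 mm, heaped with small brass spacers; loose on the board, origin at the centre of its underside, front lip towards its tag. Its rim is 64 mm above the bench.
- full_bin_2: A FULL blue picking bin, 110 x 86 x 52 mm, heaped with small steel sockets; loose on the board, origin at the centre of its underside, front lip towards its tag. Its rim is 64 mm above the bench.
- empty_bin_1: An EMPTY blue picking bin, same size as the full ones, nothing in it; loose on the board, origin at the centre of its underside.
- empty_bin_2: An EMPTY blue picking bin, same size as the full ones, nothing in it; loose on the board, origin at the centre of its underside.
- post: Bystander: steel optics post 13 mm thick, 79 mm tall on a 28 mm foot, standing loose on the -y end of the board; origin under its foot.
- jar: Bystander: small jar, 31 mm across, 45 mm tall, standing loose on the +y end of the board; origin under it.
- driver: Bystander: screwdriver 170 mm long lying on the bench beside the +y end of the board, roughly along x; origin under it.
- joystick: Bystander: black joystick box 125 x 85 x 38 mm, stick to 97 mm, on the right (-y); origin under its centre.
- multimeter: Bystander: yellow handheld meter 160 x 80 x 44 mm, lying on the right (-y); origin under its centre.
- mouse: Bystander: computer mouse 100 x 56 x 31 mm, on the left (+y); origin under its centre.
- tape: Bystander: roll of clear tape 90 mm across, 19 mm high, lying on the left (+y); origin under its centre.

How it is judged:
At the end, for the whole second after the job is handed in: Every tag in front of a full bin lies fully over with its green face up (joint above 1.97 rad), every tag in front of an empty bin lies fully towards the robot with its red face up (joint below 0.12 rad), all tags are at rest, and the bins and loose things are within 20 mm of where they stood ((not (y of full_bin_1 in the frame of holder_1 between -0.048 and 0.048 m) or value of joint tag_1 above 1.97 rad) and (not (y of full_bin_2 in the frame of holder_1 between -0.048 and 0.048 m) or value of joint tag_1 above 1.97 rad) and (not (y of empty_bin_1 in the frame of holder_1 between -0.048 and 0.048 m) or value of joint tag_1 below 0.12 rad) and (not (y of empty_bin_2 in the frame of holder_1 between -0.048 and 0.048 m) or value of joint tag_1 below 0.12 rad) and velocity of joint tag_1 between -0.1 and 0.1 rad/s and (not (y of full_bin_1 in the frame of holder_2 between -0.048 and 0.048 m) or value of joint tag_2 above 1.97 rad) and (not (y of full_bin_2 in the frame of holder_2 between -0.048 and 0.048 m) or value of joint tag_2 above 1.97 rad) and (not (y of empty_bin_1 in the frame of holder_2 between -0.048 and 0.048 m) or value of joint tag_2 below 0.12 rad) and (not (y of empty_bin_2 in the frame of holder_2 between -0.048 and 0.048 m) or value of joint tag_2 below 0.12 rad) and velocity of joint tag_2 between -0.1 and 0.1 rad/s and (not (y of full_bin_1 in the frame of holder_3 between -0.048 and 0.048 m) or value of joint tag_3 above 1.97 rad) and (not (y of full_bin_2 in the frame of holder_3 between -0.048 and 0.048 m) or value of joint tag_3 above 1.97 rad) and (not (y of empty_bin_1 in the frame of holder_3 between -0.048 and 0.048 m) or value of joint tag_3 below 0.12 rad) and (not (y of empty_bin_2 in the frame of holder_3 between -0.048 and 0.048 m) or value of joint tag_3 below 0.12 rad) and velocity of joint tag_3 between -0.1 and 0.1 rad/s and (not (y of full_bin_1 in the frame of holder_4 between -0.048 and 0.048 m) or value of joint tag_4 above 1.97 rad) and (not (y of full_bin_2 in the frame of holder_4 between -0.048 and 0.048 m) or value of joint tag_4 above 1.97 rad) and (not (y of empty_bin_1 in the frame of holder_4 between -0.048 and 0.048 m) or value of joint tag_4 below 0.12 rad) and (not (y of empty_bin_2 in the frame of holder_4 between -0.048 and 0.048 m) or value of joint tag_4 below 0.12 rad) and velocity of joint tag_4 between -0.1 and 0.1 rad/s and distance of each of full_bin_1, full_bin_2, empty_bin_1, empty_bin_2, post, jar, driver, joystick, multimeter, mouse, tape from where it was at the start of the episode below 0.02 m); the robot touches nothing.
It fails at once if the fingers pinch or force a tag or its holder (more than 18 N) (contact force between any of holder_1, holder_2, holder_3, holder_4 and the fingers above 18 N).
It fails at once if a bin is lifted, pulled or pushed more than 20 mm from its place (distance of any of full_bin_1, full_bin_2, empty_bin_1, empty_bin_2 from where it was at the start of the episode above 0.02 m).
It fails at once if a loose thing on the bench is lifted or shifted more than 20 mm (distance of any of post, jar, driver, joystick, multimeter, mouse, tape from where it was at the start of the episode above 0.02 m).
It fails at once if a tag that was already right is turned over (past upright) ((y of full_bin_1 in the frame of holder_1 between -0.048 and 0.048 m and value of joint tag_1 below 1.047 rad) or (y of full_bin_2 in the frame of holder_1 between -0.048 and 0.048 m and value of joint tag_1 below 1.047 rad) or (y of full_bin_1 in the frame of holder_3 between -0.048 and 0.048 m and value of joint tag_3 below 1.047 rad) or (y of full_bin_2 in the frame of holder_3 between -0.048 and 0.048 m and value of joint tag_3 below 1.047 rad) or (y of empty_bin_1 in the frame of holder_2 between -0.048 and 0.048 m and value of joint tag_2 above 1.047 rad) or (y of empty_bin_2 in the frame of holder_2 between -0.048 and 0.048 m and value of joint tag_2 above 1.047 rad) or (y of empty_bin_1 in the frame of holder_4 between -0.048 and 0.048 m and value of joint tag_4 above 1.047 rad) or (y of empty_bin_2 in the frame of holder_4 between -0.048 and 0.048 m and value of joint tag_4 above 1.047 rad)).
It also fails if it takes over 45 s, if anything falls off the work surface, if the arm or the gripper's body presses on something with over 40 N, if the wrist force passes 120 N, or if a joint passes its speed limit or range.

## Working session

There is one attempt and no reset: what is moved stays moved. The work goes in short steps, Python scripts to look and compute and a tool call to move; the robot and the scene stay as the last step left them, time stands still between calls to the robot, and variables do not carry over. Pictures are saved under pics/ and viewed, and the job is handed in when it is done.

Besides the shell and the picture viewer there is one more tool, called after "Emit:" as name([rows], argument=value, ...), one row to a line, values as JSON. servo_tool: Moves the arm, as the interface text tells. Its arguments: {"type":"object","properties":{"moves":{"type":"array"},"hand":{"type":"number"},"newtons":{"type":"number"}},"required":["moves"]}

```bash
mkdir -p pics
cat > h.py <<'E'
import numpy as np, cv2
from cell import bot
def snap(n,f):
    d=bot.grab_frame(n); cv2.imwrite('pics/'+f+'.png',cv2.cvtColor(d['frame'],cv2.COLOR_RGB2BGR)); np.savez('/tmp/'+f+'.npz',**d); return d
def world(d,u,v,z=None):
    H=d['frame'].shape[0]; f=H/2/np.tan(np.radians(float(d['vfov']))/2)
    R=np.array(d['R']);t=np.array(d['t']); r=np.array([(u-d['cx'])/f,(v-d['cy'])/f,1.])
    if z is None: return R.T@(r*d['depth'][int(v),int(u)]-t)
    a=R.T@r;c=-R.T@t; return c+a*(z-c[2])/a[2]
E
python3 - <<'E'
from h import *
for n in ('top','scene'):
    d=snap(n,n+'0'); print(n,d['vfov'],d['t'])
s=bot.state(); print(s)
E
```

```text
top 57.47699962340531 [-0.00536557  0.569364    1.23505368]
scene 49.34392467225603 [ 0.38005287 -0.18408033  1.53677125]
{'time': 0.1, 'joint_positions': array([-1.24549543,  0.41796264, -0.01027814,  1.61410117,  0.00471327,
        1.11067871, -0.05299855]), 'dq': array([-0.00021878, -0.00121974, -0.00053531,  0.00017042, -0.00088474,
       -0.00023969,  0.0006828 ]), 'tau': array([ 7.23327903e-04, -8.65823436e+01,  6.80142604e-01, -4.35639739e+01,
        1.93447585e-02,  4.83096621e-03,  4.98928011e-05]), 'position': array([0.22406082, 0.58313188, 0.23069814]), 'tcp_rot': array([-3.14047088e+00,  1.08476270e-04,  2.77478437e+00]), 'contact_force': array([ 0.13521131,  0.56644794, -0.3822984 ]), 'ft_torque': array([-0.00540711, -0.00695779,  0.04191839]), 'finger_gap': 0.08551455101708227}
```

View pics/top0.png

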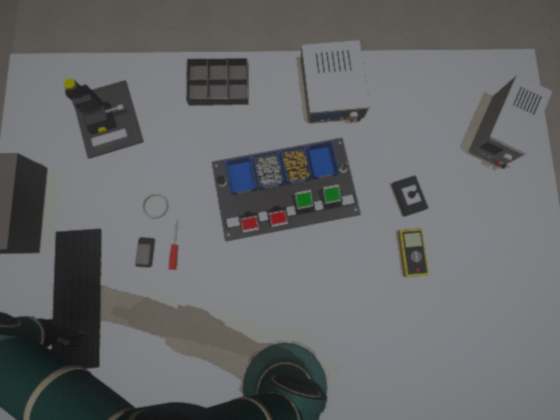

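View pics/scene0.png

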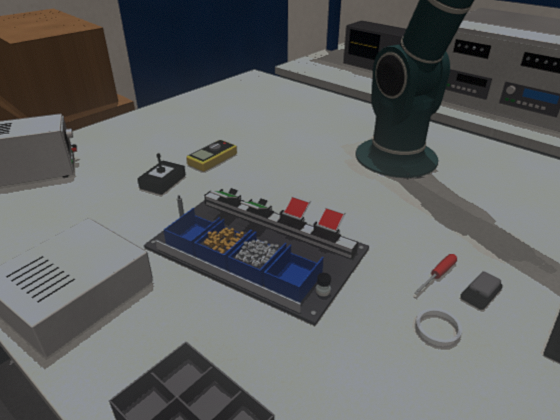

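Top view: bins from left are empty (242,178), sockets (270,172), brass (296,166), empty (322,160). The tags are red (250,223), red (278,218), green (304,200), green (333,194). So the second and fourth tags are wrong.

Run:
```python
from h import *
d=dict(np.load('/tmp/top0.npz'))
im=d['frame'].astype(int)
hsv=cv2.cvtColor(d['frame'],cv2.COLOR_RGB2HSV)
for nm,m in (('red',((hsv[...,0]<8)|(hsv[...,0]>172))&(hsv[...,1]>150)&(hsv[...,2]>70)),('green',(hsv[...,0]>45)&(hsv[...,0]<80)&(hsv[...,1]>150)&(hsv[...,2]>60))):
    n,l,st,c=cv2.connectedComponentsWithStats(m.astype(np.uint8))
    for i in range(1,n):
        if st[i,4]<60: continue
        vv,uu=np.nonzero(l==i)
        P=np.array([world(d,u,v) for u,v in zip(uu,vv)])
        P=P[(P[:,2]>.05)&(P[:,2]<.1)]
        if len(P)<30: continue
        r=cv2.minAreaRect(P[:,:2].astype(np.float32)*1000)
        print(nm,c[i],st[i,4],P.mean(0).round(4),P[:,2].min().round(3),P[:,2].max().round(3),r)
# board corners at z=.012
for u,v in ((212,162),(344,139),(360,215),(227,241)): print(world(d,u,v,.012).round(3))
x0,y0=200,125
cv2.imwrite('pics/topc.png',cv2.resize(cv2.cvtColor(d['frame'][125:255,200:372],cv2.COLOR_RGB2BGR),None,fx=4.5,fy=4.5,interpolation=cv2.INTER_CUBIC))
```

```text
red [277.86178862 217.44715447] 123 [0.5419 0.0108 0.0764] 0.062 0.091 ((542.3097534179688, 11.361988067626953), (34.306156158447266, 43.93911361694336), 11.332468032836914)
red [249.16260163 223.04878049] 123 [0.5253 0.1052 0.0763] 0.063 0.088 ((525.8043823242188, 105.95178985595703), (34.64295196533203, 43.70806121826172), 8.404962539672852)
green [331.80851064 193.9929078 ] 141 [ 0.6177 -0.1711  0.0763] 0.062 0.09 ((617.2325439453125, -171.2439727783203), (34.33953857421875, 42.98072052001953), 10.231011390686035)
green [303.72413793 199.34482759] 145 [ 0.601  -0.0765  0.0766] 0.063 0.089 ((601.441650390625, -76.0872573852539), (34.69590377807617, 42.24505615234375), 10.149184226989746)
[0.757 0.24  0.012]
[ 0.836 -0.235  0.012]
[ 0.556 -0.276  0.012]
[0.475 0.186 0.012]
```

View pics/topc.png

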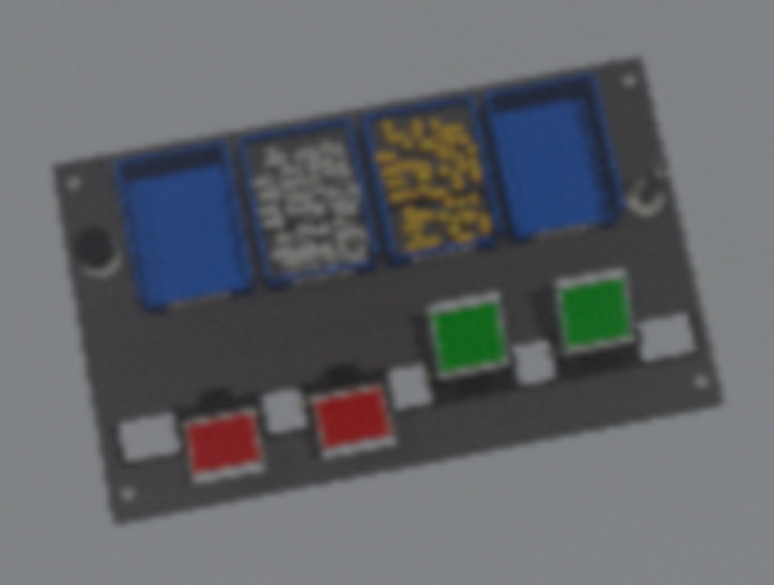

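```bash
cat >> h.py <<'E'
from scipy.spatial.transform import Rotation as Ro
A=np.radians(10.0); EX=np.array([np.cos(A),np.sin(A)]); EY=np.array([-np.sin(A),np.cos(A)])
def go(u,v,z,yaw=190):
    s=bot.state(); R=Ro.from_euler('xyz',s['tcp_rot']).as_matrix()
    p=np.array(s['position']); T=np.r_[u*EX+v*EY,z]
    w=np.degrees(s['tcp_rot'][2]); dy=(yaw-w+180)%360-180
    print('t',round(s['time'],2),'pos',p.round(4),'uv',(p[:2]@EX).round(4),(p[:2]@EY).round(4),'F',np.round(s['contact_force'],1),'gap',round(s['finger_gap'],3))
    print('dp cm',(R.T@(T-p)*100).round(2),'roll',round(-dy,1))
E
python3 -c "
from h import *
go(.482,-.0837,.231)"
```

```text
t 0.1 pos [0.2241 0.5831 0.2307] uv 0.3219 0.5354 F [ 0.1  0.6 -0.4] gap 0.086
dp cm [-4.562e+01 -4.481e+01  3.000e-02] roll -31.0
```

Emit:
servo_tool([
  {"dp":[-2.9,-2.8,0],"roll":-6},
  {"dp":[-5.8,-5.7,0],"roll":-12},
  {"dp":[-8.7,-8.5,0],"roll":-18},
  {"dp":[-11.6,-11.4,0],"roll":-24},
  {"dp":[-14.5,-14.2,0],"roll":-31},
], hand=0)

```text
time: 0.52
position: [0.3078, 0.399, 0.2307]
tcp_rot: [-3.14, -0.001, -2.972]
contact_force: [2.1, 0.6, -0.1]
finger_gap: 0.0257
```

```bash
python3 -c "
from h import *
go(.482,-.0837,.231)"
```

```text
t 0.52 pos [0.3078 0.399  0.2307] uv 0.3724 0.3395 F [ 2.1  0.6 -0.1] gap 0.026
dp cm [-1.117e+01 -4.226e+01  2.000e-02] roll -0.3
```

Emit:
servo_tool([
  {"dp":[-1.1,-4,0],"roll":0},
  {"dp":[-2.1,-8,0],"roll":0},
  {"dp":[-3.2,-12,0],"roll":0},
  {"dp":[-4.2,-16,0],"roll":0},
  {"dp":[-5.3,-20,0],"roll":0},
])

```text
time: 0.93
position: [0.3935, 0.2096, 0.2309]
tcp_rot: [-3.14, -0.001, -2.972]
contact_force: [1.7, -0.3, 0.2]
finger_gap: -0.0001
```

```bash
python3 -c "
from h import *
go(.482,-.0837,.231)"
```

```text
t 0.93 pos [0.3935 0.2096 0.2309] uv 0.4239 0.1381 F [ 1.7 -0.3  0.2] gap -0.0
dp cm [-5.920e+00 -2.215e+01  2.000e-02] roll -0.3
```

Emit:
servo_tool([
  {"dp":[-1.1,-4,0],"roll":0},
  {"dp":[-2.1,-8,0],"roll":0},
  {"dp":[-3.2,-12,0],"roll":0},
  {"dp":[-4.3,-16,0],"roll":0},
  {"dp":[-5.4,-20,0],"roll":0},
])

```text
time: 1.35
position: [0.4804, 0.0202, 0.2313]
tcp_rot: [-3.14, -0.001, -2.972]
contact_force: [1.1, 1.3, 0.3]
finger_gap: -0.0
```

Emit:
servo_tool([
  {"dp":[-0.5,-2.1,0],"roll":0},
  {"dp":[-0.5,-2.1,0],"roll":0},
  {"dp":[-0.5,-2.1,0],"roll":0},
])

```text
time: 1.6
position: [0.4889, -0.0008, 0.231]
tcp_rot: [-3.14, -0.001, -2.974]
contact_force: [-0.5, 1.4, -0.6]
finger_gap: -0.0003
```

```bash
python3 -c "
from h import *
go(.482,-.0837,.075)
d=snap('wrist','w1')
for n in ('top','scene'): 
  d=snap(n,n+'1')
"
```

```text
t 1.6 pos [ 0.4889 -0.0008  0.231 ] uv 0.4813 -0.0857 F [-0.5  1.4 -0.6] gap -0.0
dp cm [-0.08  0.22 15.6 ] roll -0.4
```

View pics/w1.png

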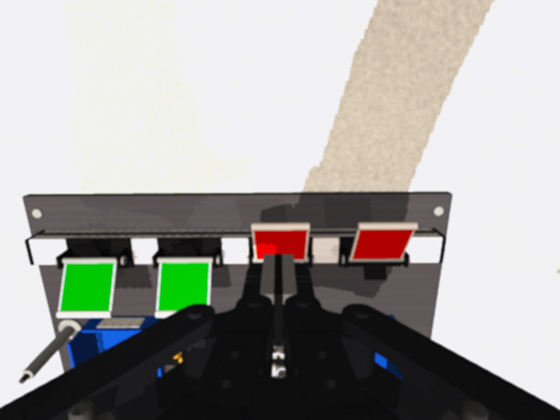

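View pics/scene1.png

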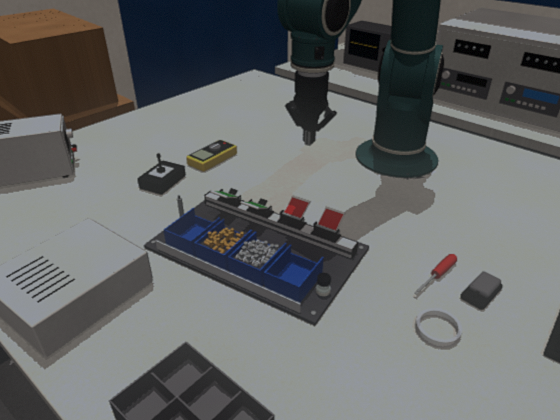

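Wrist view: the closed fingertips (280,257) line up laterally with the second tag (red, 252–310, 224–262). I'll check its edge position using wrist depth.

Run:
```python
from h import *
d=dict(np.load('/tmp/w1.npz'))
for u,v in ((256,228),(281,227),(305,227),(256,250),(305,250),(65,313),(88,314),(111,313),(66,263),(90,262),(112,262)):
    p=world(d,u,v); print(u,v,'u,v,z',(p[:2]@EX).round(4),(p[:2]@EY).round(4),p[2].round(4))
```

```text
256 228 u,v,z 0.5102 -0.106 0.0939
281 227 u,v,z 0.5102 -0.0838 0.0916
305 227 u,v,z 0.5098 -0.0625 0.0931
256 250 u,v,z 0.5395 -0.108 0.0758
305 250 u,v,z 0.5406 -0.0605 0.074
65 313 u,v,z 0.5982 -0.2947 0.0911
88 314 u,v,z 0.5991 -0.272 0.0917
111 313 u,v,z 0.5998 -0.2509 0.0891
66 263 u,v,z 0.5566 -0.3004 0.0667
90 262 u,v,z 0.5559 -0.2764 0.0662
112 262 u,v,z 0.5553 -0.2534 0.0676
```

Emit:
servo_tool([
  {"dp":[0,0.2,4],"roll":0},
  {"dp":[0,0.2,8],"roll":0},
  {"dp":[0,0.2,12],"roll":0},
  {"dp":[0,0.2,15.6],"roll":0},
  {"dp":[0,0.2,15.6],"roll":0},
])

```text
time: 2.17
position: [0.4844, 0.0042, 0.0699]
tcp_rot: [-3.141, -0.01, -2.968]
contact_force: [-1.2, 0.3, -1.3]
finger_gap: 0.0002
```

```bash
python3 -c "
from h import *
go(.54,-.0837,.075)
d=snap('wrist','w2')
"
```

```text
t 2.17 pos [0.4844 0.0042 0.0699] uv 0.4777 -0.08 F [-1.2  0.3 -1.3] gap 0.0
dp cm [-6.22 -0.36 -0.57] roll -0.1
```

View pics/w2.png

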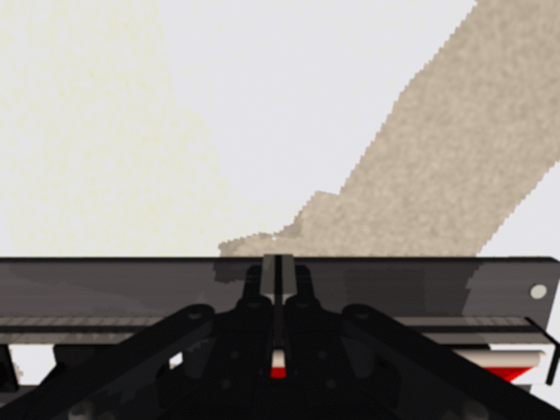

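Fingertip is in front of the tag edge, below bead height. Pushing.

Emit:
servo_tool([
  {"dp":[-1.2,-0.3,-0.4],"roll":0},
  {"dp":[-2.2,-0.3,-0.5],"roll":0},
  {"dp":[-3.2,-0.3,-0.6],"roll":0},
  {"dp":[-4.2,-0.3,-0.8],"roll":0},
  {"dp":[-5.2,-0.3,-1],"roll":0},
])

```text
time: 2.63
position: [0.5394, 0.0105, 0.0843]
tcp_rot: [-3.141, -0.005, -2.969]
contact_force: [-0.7, -0.2, 0.3]
finger_gap: 0.0003
```

```bash
python3 -c "
from h import *
go(.57,-.0837,.092)
d=snap('scene','s3')
cv2.imwrite('pics/s3c.png',cv2.resize(cv2.cvtColor(d['frame'][100:310,140:380],6-2),None,fx=2.8,fy=2.8))
"
```

```text
t 2.63 pos [0.5394 0.0105 0.0843] uv 0.533 -0.0833 F [-0.7 -0.2  0.3] gap 0.0
dp cm [-3.69 -0.03 -0.79] roll -0.1
```

View pics/s3c.png

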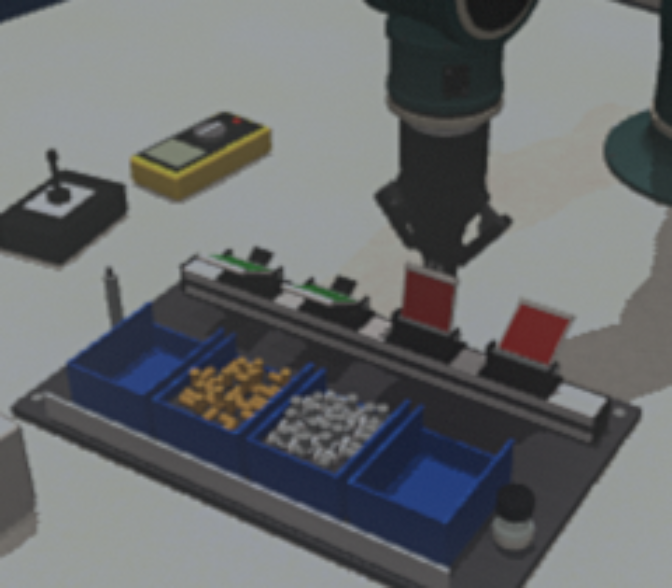

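The second tag (430,300 in the crop) is now nearly upright, with the finger behind it. Continuing.

Emit:
servo_tool([
  {"dp":[-1,0,-0.3],"roll":0},
  {"dp":[-1.8,0,-0.6],"roll":0},
  {"dp":[-2.6,0,-0.8],"roll":0},
  {"dp":[-3.4,0,-1],"roll":0},
  {"dp":[-4,0,-1.2],"roll":0},
])

```text
time: 3.1
position: [0.5814, 0.018, 0.0968]
tcp_rot: [-3.141, -0.003, -2.968]
contact_force: [-0.9, -0.0, -0.5]
finger_gap: -0.0001
```

```bash
python3 -c "
from h import *
go(.57,-.0837,.20)
d=snap('scene','s4')
cv2.imwrite('pics/s4c.png',cv2.resize(cv2.cvtColor(d['frame'][100:310,140:380],6-2),None,fx=2.8,fy=2.8))
"
```

```text
t 3.1 pos [0.5814 0.018  0.0968] uv 0.5757 -0.0832 F [-0.9 -0.  -0.5] gap -0.0
dp cm [  0.6   -0.06 -10.32] roll -0.1
```

View pics/s4c.png

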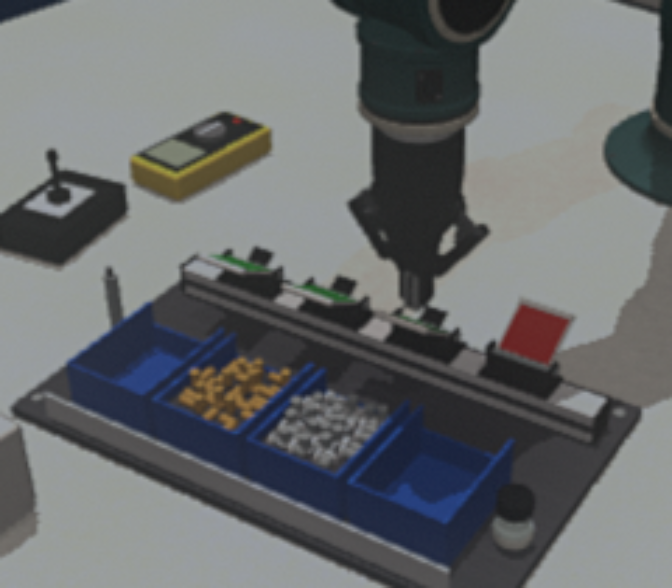

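The second tag now lies green-up (415,320). Next: lift, then go behind the fourth tag.

Emit:
servo_tool([
  {"dp":[0,0,-4],"roll":0},
  {"dp":[0,0,-8],"roll":0},
  {"dp":[-0.5,-3,-10],"roll":0},
  {"dp":[-1.5,-7,-10],"roll":0},
  {"dp":[-3,-11,-10],"roll":0},
])

```text
time: 3.57
position: [0.6311, -0.0847, 0.1993]
tcp_rot: [-3.141, 0.001, -2.966]
contact_force: [0.6, 0.2, 0.3]
finger_gap: 0.0004
```

```bash
python3 -c "
from h import *
go(.633,-.275,.20)"
```

```text
t 3.57 pos [ 0.6311 -0.0847  0.1993] uv 0.6068 -0.193 F [0.6 0.2 0.3] gap 0.0
dp cm [-2.61 -8.2  -0.06] roll 0.1
```

Emit:
servo_tool([
  {"dp":[-1.3,-3.5,0],"roll":0},
  {"dp":[-2.6,-7,0],"roll":0},
  {"dp":[-2.6,-8.2,0],"roll":0},
  {"dp":[-2.6,-8.2,0],"roll":0},
  {"dp":[-2.6,-8.2,0],"roll":0},
])

```text
time: 3.98
position: [0.6706, -0.1615, 0.1988]
tcp_rot: [-3.141, -0.0, -2.967]
contact_force: [-0.9, -0.6, 1.0]
finger_gap: -0.0002
```

```bash
python3 -c "
from h import *
go(.633,-.275,.075)
snap('wrist','w5')"
```

```text
t 3.98 pos [ 0.6706 -0.1615  0.1988] uv 0.6324 -0.2755 F [-0.9 -0.6  1. ] gap -0.0
dp cm [-0.07  0.06 12.38] roll -0.0
```

View pics/w5.png

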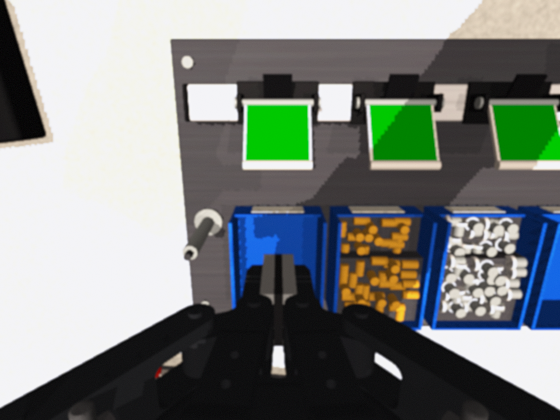

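Wrist view: tag 2 from the left is green (403,135) with a green neighbour (525,135). The target tag is at (277,135), and the fingers are centred on it and the empty bin. The post top is at (190,252), clear of the fingers. Descending.

Emit:
servo_tool([
  {"dp":[0,0,3.5],"roll":0},
  {"dp":[0,0,7],"roll":0},
  {"dp":[0,0,10],"roll":0},
  {"dp":[0,0,12],"roll":0},
  {"dp":[0,0,12.2],"roll":0},
])

```text
time: 4.45
position: [0.6686, -0.1579, 0.073]
tcp_rot: [3.139, -0.005, -2.964]
contact_force: [-0.7, -0.0, -0.1]
finger_gap: 0.0001
```

```bash
python3 -c "
from h import *
go(.582,-.275,.084)
snap('wrist','w6')"
```

```text
t 4.45 pos [ 0.6686 -0.1579  0.073 ] uv 0.631 -0.2716 F [-0.7 -0.  -0.1] gap 0.0
dp cm [ 4.91 -0.33 -1.07] roll 0.2
```

View pics/w6.png

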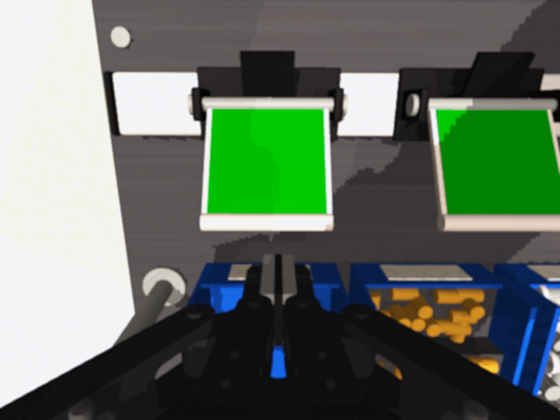

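The tag bead (267,222) is directly ahead of the fingertips (279,258), with a clear gap. Pushing toward the robot.

Emit:
servo_tool([
  {"dp":[1.2,-0.3,-0.3],"roll":0},
  {"dp":[2.2,-0.3,-0.4],"roll":0},
  {"dp":[3.2,-0.3,-0.6],"roll":0},
  {"dp":[4.2,-0.3,-0.8],"roll":0},
  {"dp":[5.0,-0.3,-1],"roll":0},
])

```text
time: 4.92
position: [0.6205, -0.1702, 0.0868]
tcp_rot: [3.14, -0.002, -2.964]
contact_force: [0.1, 0.2, 0.6]
finger_gap: 0.0002
```

```bash
python3 -c "
from h import *
go(.537,-.275,.097)
snap('wrist','w7')"
```

```text
t 4.92 pos [ 0.6205 -0.1702  0.0868] uv 0.5815 -0.2753 F [0.1 0.2 0.6] gap 0.0
dp cm [ 4.45  0.05 -1.02] roll 0.2
```

View pics/w7.png

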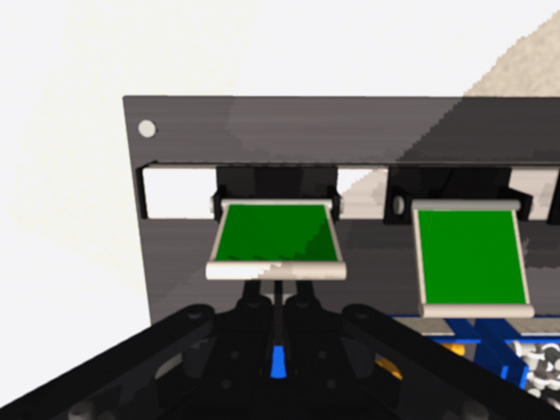

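The tag (278,240) has risen steeply, with the bead against the fingers. Continuing over the top.

Emit:
servo_tool([
  {"dp":[1,0,-0.3],"roll":0},
  {"dp":[1.8,0,-0.5],"roll":0},
  {"dp":[2.6,0,-0.7],"roll":0},
  {"dp":[3.4,0,-0.9],"roll":0},
  {"dp":[4.3,0,-1.1],"roll":0},
])

```text
time: 5.38
position: [0.5766, -0.1784, 0.0982]
tcp_rot: [3.14, -0.002, -2.965]
contact_force: [-0.4, -0.4, -0.2]
finger_gap: -0.0001
```

Emit:
servo_tool([
  {"dp":[0,0,-3],"roll":0},
  {"dp":[0,0,-7],"roll":0},
  {"dp":[-2,0,-11],"roll":0},
  {"dp":[-5,0,-12],"roll":0},
  {"dp":[-5,0,-12],"roll":0},
])

```text
time: 5.8
position: [0.631, -0.1681, 0.2222]
tcp_rot: [-3.141, 0.005, -2.962]
contact_force: [2.3, 0.2, -0.9]
finger_gap: 0.0002
```

```bash
python3 -c "
from h import *
go(.537,-.275,.2)
snap('wrist','w8')
d=snap('scene','s8')
cv2.imwrite('pics/s8c.png',cv2.resize(cv2.cvtColor(d['frame'][100:310,140:380],6-2),None,fx=2.8,fy=2.8))
"
```

```text
t 5.8 pos [ 0.631  -0.1681  0.2222] uv 0.5922 -0.2751 F [ 2.3  0.2 -0.9] gap 0.0
dp cm [5.53 0.04 2.19] roll 0.3
```

View pics/w8.png

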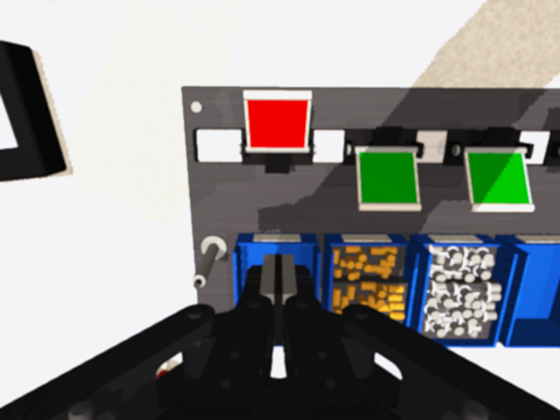

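View pics/s8c.png

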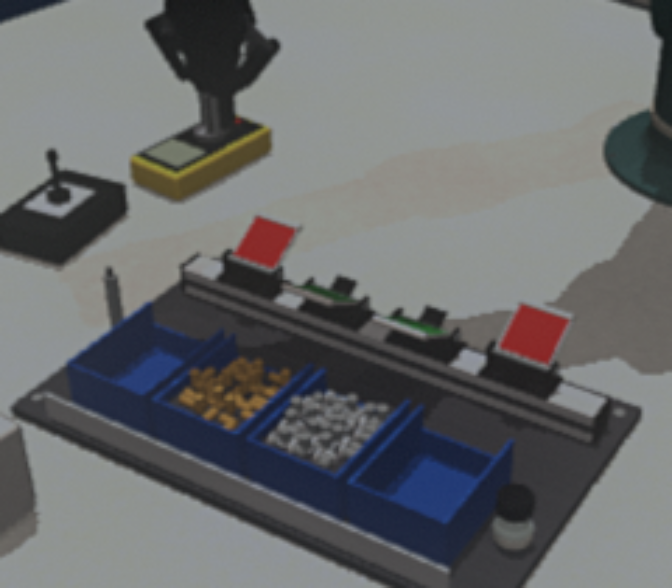

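Red, green, green, red, matching the bins. I'll let the arm settle, check the tag slopes from depth, then hand in.

Emit:
servo_tool([
  {"dp":[0,0,-1],"roll":0},
  {"dp":[0,0,-1],"roll":0},
  {"dp":[0,0,-1],"roll":0},
  {"dp":[0,0,-1],"roll":0},
  {"dp":[0,0,-1],"roll":0},
])

```text
time: 6.32
position: [0.6261, -0.1695, 0.228]
tcp_rot: [3.14, -0.002, -2.964]
contact_force: [0.5, -0.7, -0.4]
finger_gap: -0.0001
```

Run:
```python
from h import *
def fit(d,tag):
    hsv=cv2.cvtColor(d['frame'],cv2.COLOR_RGB2HSV)
    for nm,m in (('red',((hsv[...,0]<8)|(hsv[...,0]>172))&(hsv[...,1]>150)&(hsv[...,2]>70)),('green',(hsv[...,0]>45)&(hsv[...,0]<80)&(hsv[...,1]>150)&(hsv[...,2]>60))):
        n,l,st,c=cv2.connectedComponentsWithStats(m.astype(np.uint8))
        for i in range(1,n):
            if st[i,4]<60: continue
            vv,uu=np.nonzero(l==i); P=np.array([world(d,u,v) for u,v in zip(uu,vv)])
            P=P[(P[:,2]>.05)&(P[:,2]<.1)]
            if len(P)<30: continue
            a=np.c_[P[:,:2]@EX,P[:,:2]@EY,np.ones(len(P))]; k=np.linalg.lstsq(a,P[:,2],rcond=None)[0]
            print(tag,nm,'u,v',a.mean(0)[:2].round(3),'slope deg',np.degrees(np.arctan(k[0])).round(1))
fit(snap('wrist','w9'),'wrist'); fit(snap('top','top9'),'top')
a=cv2.imread('pics/top0.png');b=cv2.imread('pics/top9.png')
cv2.imwrite('pics/cmp.png',np.vstack([a[120:290,130:440],b[120:290,130:440]]).repeat(1,0))
```

```text
wrist red u,v [ 0.532 -0.277] slope deg -30.0
wrist green u,v [ 0.577 -0.181] slope deg 29.9
wrist green u,v [ 0.577 -0.085] slope deg 29.9
top red u,v [0.536 0.012] slope deg -30.5
top green u,v [ 0.578 -0.18 ] slope deg 29.6
top green u,v [ 0.579 -0.083] slope deg 27.7
```

View pics/cmp.png

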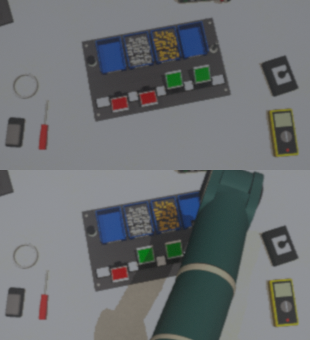

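All four tags lie at ±30°, and the visible loose things are in the same places before and after. Handing in.

```bash
python3 -c "
from cell import bot
print(bot.hand_in())"
```

```text
the job is handed in; nothing more can be done
None
```

I turned the two wrong tags over with the closed fingertip. The tag in front of the steel sockets went from red to green, and the tag in front of the empty bin at the −y end went from green to red. I handed the job in about 6.4 s in, with the arm clear of the board; `hand_in()` gives no verdict.

- **Tags:** from the +y end they now read red, green, green, red, which matches empty, sockets, brass, empty. Depth fits put all four at about ±30°, so each lies fully down. The top camera read 27.7° for the sockets tag, but its patch there is coarse and the wrist camera gave 29.9°.
- **Bins and loose things:** nothing visibly shifted in the before-and-after pictures. I checked this by eye rather than measuring it. In the last top view the arm hid the −y end of the board, so the post and the last bin were checked in the scene and wrist views only.
- **Forces:** wrist-force readings at the end of each move stayed under about 3 N, roughly the same with and without contact.

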